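Fit the riveting horn into its holder

ROBOT

A 6-joint arm with a two-finger parallel gripper is mounted at the origin on a cart in front of the work surface, level with it; the furniture and walls round the work are solid. World frame = base frame: x ahead of the robot, y to its left, z up, the work surface at z = 0. Lengths are in m, angles in rad, forces in N, time in s.
With the tool pointing down it reaches from about 0.325 to 0.85 m from the base axis. Payload 4.4 kg.
Tool frame: the origin (TCP) lies on the centre line of the jaws, within the pads' length; the fingertips stand 14 mm ahead of it and the grasp point (between the pads) lies 5 mm behind it; z points along the fingers, y is the line along which they close (so a half turn about z gives the same grasp; the last joint's range is limited). The gripper opens to 94 mm and grips with 3 to 60 N. Pads are 16 mm wide; open, the fingers measure 119 mm over their backs; the gripper's body (75 mm by 177 mm) begins 78 mm behind the grasp point.
Start: joints at [0.982, 0.207, 1.542, -0, 1.393, -0.15], TCP at [0.244, 0.521, 0.219] pointing down, gripper open.
Joint ranges: [-2.73, 2.73], [-0.86, 2.22], [0.23, 2.46], [-1.11, 4.25], [0.08, 2.63], [-2.82, 2.82]. Speed limits (rad/s): [2.79, 2.79, 3.14, 3.14, 3.14, 3.14].

INTERFACE

Orientations are given as a unit quaternion [x, y, z, w].
In Python, from station import arm, cams gives the robot as it stands.
- The arm moves only by the tool servo_tool, never from a script. Its argument "commands" is a list of rows, each a list of 3 entries, a list of its own where there are three numbers: the shift along the tool's x, y, z in cm, then the turn, a rotation vector about the tool's x, y, z in degrees, then the opening in per cent of the stroke, from 0 (shut) to 100 (fully open). A call has 1 to 8 rows; each row shifts and turns the commanded pose from where the row before left it, along the tool's axes as they then stand; what a row does not reach is not made up. A row lasts 1/8 s, in which the tool goes at most 62.5 mm and 10.7 degrees, less where a joint would pass 70% of its speed; a pose out of reach is approached as far as the arm can. A call is refused whole if a number of a shift passes 6.25 or a number of a turn 10.7, either way. A call with a gripper value outside its range is refused whole. The fingers move at their own pace and stop on an object; the grip force is fixed at half the most. Time passes only in rows, so rows that do not move let the fingers close. It gives the time, the measured TCP pose, the force, the opening and the grip force at its end, in the units of the state.
- arm.get_obs(): the state, without advancing time (a new reading comes with each control period).
- cams.read_camera(name): name is "scene" or "side" or "wrist"; returns the picture (420x560x3 uint8, red, green, blue); there is no depth.
- cams.camera_model(name): a dict with "intrinsics" (3x3 intrinsics, pixels), "R" (3x3) and "t" (3): a world point X has camera coordinates R X + t. Camera axes: x right, y down, z forward; pixel columns grow to the right and rows downward; lengths in m; the calibration is good to about 2 mm. The wrist camera is an equidistant fisheye: a pixel r from the principal point sees the ray r / f radians off the axis. A picture is of the moment at which its call begins: read the wrist's pose just before it. camera_model takes no time and is no camera call; for the wrist camera it gives the pose at the moment of the call.
- arm.hand_in(): hands the job in; it is judged then, once.
The state is a dict: "time_s": time; "joint_positions": joint angles; "qd": joint speeds; "joint_efforts": joint torques, N m; "tool_pos": TCP position; "tcp_rot": TCP orientation; "force": force on the tool from outside, world axes, zero at the start; "moment": the same for the moment, N m; "grip_width": finger opening in m; "grasp_force": force on a finger pad.
Only numpy, scipy, OpenCV 4.12 (cv2) and the standard library are available. Lean on these libraries where they do the work, as an engineer would, in place of code of your own. Each camera call takes 0.05 s, during which the arm holds its last target. There are 200 camera calls.

TASK

Lift the steel riveting horn out of the wooden storage trough, lay it in the blue V-rest and let go, so that you can take it again by its other end (the dark band). Start the bare shank into the bore of the green holder edge-first, with the horn clearly tilted (about ten degrees), then straighten it and slide it fully home, collar against the face of the holder, and let go. Leave the two yellow clips, the black tape roll and the red cup where they are.

Things in the scene. Friction and masses are not known exactly. Their poses are not given: they have to be found in the camera images.
- horn: Riveting horn, loose steel pin 157 mm long, 160 g +-30%, level at the start. Origin on its axis at the collar's rear face; +x along the pin to the shank end. Shank 20 mm diameter, x = 6 to 51 mm (last 2 mm chamfered to 16 mm); brass collar 30 mm, x = 0 to 6; round horn 20 mm, x = 0 to -100, dark band x = -64 to -88. Roll does not matter. Centre of mass near x = -23 mm.
- shank_tip (a point): Centre of the flat end of the bare shank (x = +51 mm of the horn); axes as the horn's.
- shank_grip (a point): Middle of the bare shank, on its axis (x = +29 mm of the horn); the free place to grasp while the horn is in the trough; axes as the horn's.
- horn_grip (a point): Middle of the dark band, on the axis (x = -76 mm of the horn); the place to grasp for fitting; enclosed by the trough walls while in storage. Axes as the horn's.
- horn_mid (a point): Point on the axis of the horn at x = -25 mm, which belongs midway between the two Vs of the rest; axes as the horn's.
- storage_axis (a point): Wooden storage block, fixed: 106 mm long (x), 48 mm wide, trough 26 mm wide, open at the top and the +x end, its walls 18 mm above the stored horn's axis. Point midway along, on that axis, 65 mm above the bench; x points out of the open end, beyond which collar and shank stick out. The horn may lie 3 mm to the side.
- vrest_axis (a point): Blue V-rest, fixed: two black 90-degree Vs 8 mm thick at x = +-15 mm on a base 46 (x) by 56 mm. Point midway between them on the axis of a 20 mm bar lying in them, 65 mm above the bench; x along the bar. They catch a bar 15 mm to the side; edges 4 mm above this point. With the shank towards +x and horn_mid here, shank, collar and dark band stand clear of the rest.
- bore_mouth (a point): Green holder block, fixed: 52 mm deep (x), 64 wide, 84 high, knob on top to 100 mm; base plate behind the front face 104 mm wide, 8 high. Point: centre of the mouth of the level through-bore in its front face, 65 mm above the bench; +x points into the bore. Bore 21 mm diameter, mouth chamfered 2 mm. With the collar against the face the shank end is 45 mm in.
- clip_a: Yellow plastic clip 36x50x17 mm, loose bystander among the three stations; origin at its underside.
- clip_b: Second yellow plastic clip 36x50x17 mm, loose bystander at the front right; origin at its underside.
- roll_black: Roll of black tape 66 mm diameter, 18 mm high, loose bystander behind the work; origin at its underside.
- cup_red: Red cup 64 mm diameter, 42 mm high, loose bystander behind the work; origin at its underside.

How it is judged:
By the outcome, as a careful person would: the job done as asked, in the order asked, and still so for the second after the job is handed in, with the robot touching nothing.
It also fails if it takes over 61 s, if anything falls off the work surface, if the arm or the gripper's body presses on something with over 40 N, if the wrist force passes 120 N, or if a joint passes its speed limit or range.

## Working session

There is one attempt and no reset: what is moved stays moved. The work goes in short steps, Python scripts to look and compute and a tool call to move; the robot and the scene stay as the last step left them, time stands still between calls to the robot, and variables do not carry over. Pictures are saved under pics/ and viewed, at most 10 in all, crops included, and the job is handed in when it is done.

Besides the shell and the picture viewer there is one more tool, called after "Emit:" by a JSON object that holds its "api" and its "payload". servo_tool: Moves the arm, as the interface text tells. Its arguments: {"type":"object","properties":{"commands":{"type":"array"}},"required":["commands"]}

```bash
ls; mkdir -p pics
cat > h.py <<'E'
import numpy as np,cv2
from station import arm,cams
from scipy.spatial.transform import Rotation as Ro
def ray(m,u,v):
    K=np.array(m['intrinsics']);R=np.array(m['R']);t=np.array(m['t'])
    d=R.T@np.array([(u-K[0,2])/K[0,0],(v-K[1,2])/K[1,1],1]);return -R.T@t,d/np.linalg.norm(d)
def onz(m,u,v,z):
    c,d=ray(m,u,v);return c+d*(z-c[2])/d[2]
def proj(m,X):
    K=np.array(m['intrinsics']);p=np.array(m['R'])@np.array(X)+np.array(m['t']);p=K@p;return p[:2]/p[2]
def tri(m1,p1,m2,p2):
    c1,d1=ray(m1,*p1);c2,d2=ray(m2,*p2)
    A=np.stack([d1,-d2],1);s=np.linalg.lstsq(A,c2-c1,rcond=None)[0]
    a=c1+s[0]*d1;b=c2+s[1]*d2;return (a+b)/2,np.linalg.norm(a-b)
def save(name,f):
    im=cams.read_camera(name);cv2.imwrite(f,cv2.cvtColor(im,cv2.COLOR_RGB2BGR));return im
E
python3 - <<'E'
from h import *
for n in('scene','side'):
    im=save(n,f'pics/{n}0.png');m=cams.camera_model(n);print(n,np.round(m['intrinsics'],1).tolist(),np.round(-np.array(m['R']).T@m['t'],3))
a=cv2.imread('pics/scene0.png');print(a.shape)
print(arm.get_obs())
E
```

```text
pics
scene [[531.0, 0.0, 282.4], [0.0, 531.0, 210.7], [0.0, 0.0, 1.0]] [-0.321 -0.495  0.932]
side [[535.5, 0.0, 282.3], [0.0, 535.5, 209.8], [0.0, 0.0, 1.0]] [-0.099 -0.374  1.076]
(420, 560, 3)
{'time_s': 0.1, 'joint_positions': array([ 9.81530020e-01,  2.07346391e-01,  1.54278696e+00,  8.26361870e-06,
        1.39353784e+00, -1.50515337e-01]), 'qd': array([-0.00017136, -0.0014576 , -0.00306807, -0.00108337, -0.00032265,
       -0.00098227]), 'joint_efforts': array([-2.29943516e-04, -3.71865964e+01, -2.82292306e+01,  6.99206069e-02,
        3.11276398e-02, -3.88927606e-05]), 'tool_pos': array([0.24388487, 0.51993772, 0.21841177]), 'tcp_rot': array([ 2.17620716e-01,  9.76032860e-01, -9.67512521e-04, -3.79502223e-04]), 'force': array([-0.49550906,  0.35240635,  0.39922396]), 'moment': array([ 0.03403808,  0.00409461, -0.02767934]), 'grasp_force': 0.0, 'grip_width': 0.09414409813242382}
```

View pics/scene0.png

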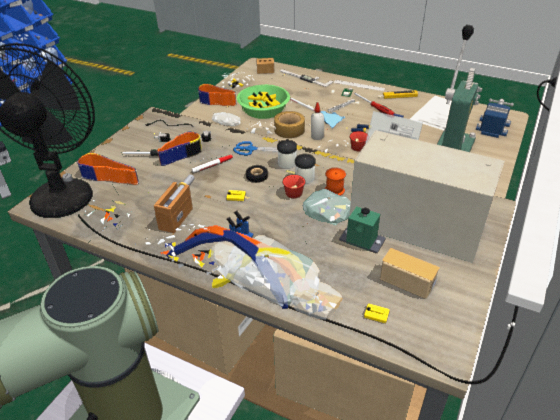

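View pics/side0.png

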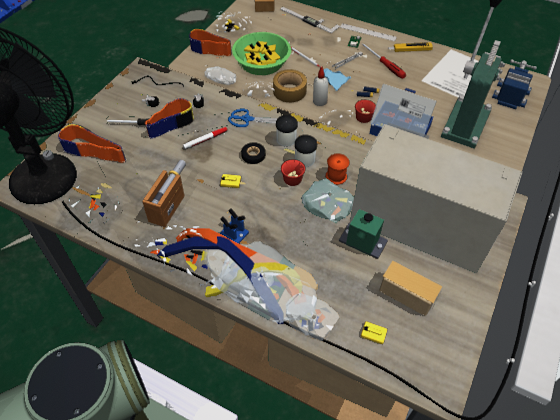

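The scene shows the trough with the horn at (174,207), the horn sticking out to (195,178). The V-rest is at (238,225), the holder at (364,228) and clip_a at (236,196). The side view has them at (165,195), (235,225), (365,232) and (231,181). I'll zoom both.

Run:
```python
import cv2,numpy as np
a=cv2.imread('pics/scene0.png')[165:260,140:400];b=cv2.imread('pics/side0.png')[155:255,140:400]
o=np.vstack([cv2.resize(a,None,fx=3,fy=3,interpolation=2),cv2.resize(b,None,fx=3,fy=3,interpolation=2)])
cv2.imwrite('pics/z.png',o);print(o.shape)
```

```text
(585, 780, 3)
```

View pics/z.png

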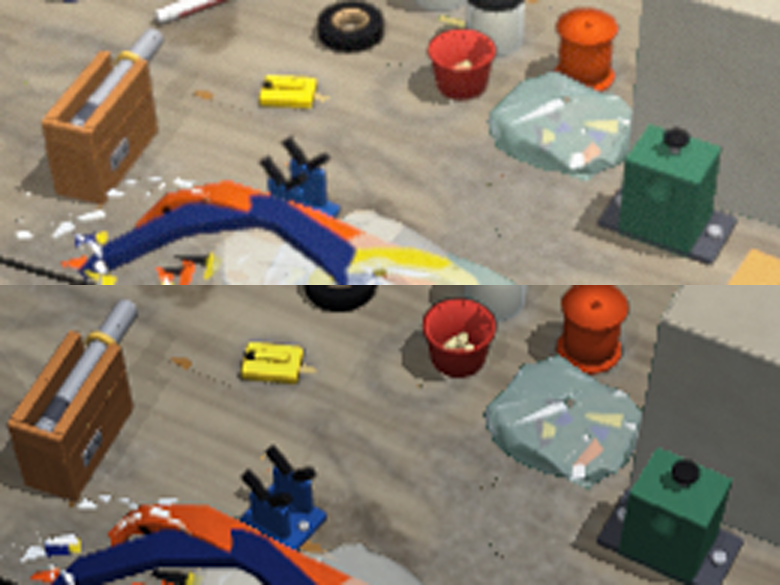

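The crops show every station clearly. The holder's front face (with the faint bore disc, zoom (660,188)) faces lower-left. I'll triangulate the picked corners and check them against the known heights and sizes.

Run:
```python
from h import *
ms,md=cams.camera_model('scene'),cams.camera_model('side')
S=lambda x,y:(140+x/3-.33,165+y/3-.33)
D=lambda x,y:(140+x/3-.33,155+(y-285)/3-.33)
P={'tr_a':((43,125),(10,430)),'tr_b':((95,131),(62,440)),'tr_c':((157,70),(132,335)),'tr_d':((105,53),(80,330)),
'shank_end':((150,37),(125,306)),'collar':((128,62),(101,340)),
'h_a':((643,127),(645,452)),'h_b':((720,150),(731,480)),'h_c':((700,200),(710,530)),'h_d':((622,170),(625,500)),'knob':((676,131),(685,465)),
'bore':((659,190),(662,523)),
'v_fl':((267,163),(250,480)),'v_fr':((303,178),(288,498)),'v_bl':((287,145),(272,453)),'v_br':((322,160),(308,472)),
'clip':((288,92),(273,362)),'cup':((462,45),(460,315)),'roll':((350,20),(340,290)),'bluebend':((250,205),(233,533)),'orange':((190,192),(140,513)),'blueend':((340,270),(330,600)),'bluelow':((100,255),(70,577))}
for k,(a,b) in P.items():
    X,e=tri(ms,S(*a),md,D(*b));print(k,np.round(X*1e3).astype(int),'err%.1f'%(e*1e3))
print('trough z83');
for k in('tr_a','tr_b','tr_c','tr_d'):print(np.round(onz(ms,*S(*P[k][0]),.083)*1e3),np.round(onz(md,*D(*P[k][1]),.083)*1e3))
print('holder z84')
for k in('h_a','h_b','h_c','h_d'):print(np.round(onz(ms,*S(*P[k][0]),.084)*1e3),np.round(onz(md,*D(*P[k][1]),.084)*1e3))
print('knob',onz(ms,*S(676,131),.1),onz(md,*D(685,465),.1))
print('bore',onz(ms,*S(659,190),.065),onz(md,*D(662,523),.065))
print('v z69')
for k in('v_fl','v_fr','v_bl','v_br'):print(np.round(onz(ms,*S(*P[k][0]),.069)*1e3),np.round(onz(md,*D(*P[k][1]),.069)*1e3))
print('shank',onz(ms,*S(150,37),.065),onz(md,*D(125,306),.065),'collar',onz(ms,*S(128,62),.065),onz(md,*D(101,340),.065))
m=cams.camera_model('wrist');print(m['intrinsics'],-np.array(m['R']).T@m['t'],np.array(m['R'])[2])
save('wrist','pics/w0.png')
```

```text
tr_a [441 259  92] err0.2
tr_b [452 215  93] err2.8
tr_c [611 269  28] err0.2
tr_d [561 281  78] err4.0
shank_end [608 268  68] err1.2
collar [565 262  71] err0.7
h_a [ 652 -189   92] err4.5
h_b [ 664 -254   83] err0.1
h_c [ 635 -252   50] err2.6
h_d [ 614 -188   75] err1.0
knob [ 642 -222  108] err0.7
bore [ 614 -221   66] err1.7
v_fl [496  76  76] err0.2
v_fr [499  44  70] err0.0
v_bl [532  79  66] err0.7
v_br [532  46  62] err0.2
clip [653 154  11] err0.5
cup [757  24  37] err0.0
roll [708 115  69] err0.0
bluebend [449  63  73] err1.0
orange [434 124  77] err21.0
blueend [453 -15  30] err3.0
bluelow [376 166  38] err2.8
trough z83
[449. 267.  83.] [446. 264.  83.]
[462. 223.  83.] [457. 223.  83.]
[554. 223.  83.] [574. 235.  83.]
[555. 278.  83.] [558. 276.  83.]
holder z84
[ 663. -188.   84.] [ 657. -185.   84.]
[ 662. -255.   84.] [ 663. -254.   84.]
[ 598. -260.   84.] [ 611. -257.   84.]
[ 605. -192.   84.] [ 607. -190.   84.]
knob [ 0.6508935  -0.21948374  0.1       ] [ 0.64745514 -0.22013968  0.1       ]
bore [ 0.61532748 -0.22093659  0.065     ] [ 0.61403298 -0.21966548  0.065     ]
v z69
[502.  81.  69.] [500.  79.  69.]
[499.  45.  69.] [499.  44.  69.]
[529.  78.  69.] [531.  78.  69.]
[525.  42.  69.] [528.  43.  69.]
shank [0.61116416 0.27173294 0.065     ] [0.61040237 0.26982281 0.065     ] collar [0.57106028 0.26822023 0.065     ] [0.56905742 0.26604093 0.065     ]
[[325.1922621    0.         284.89191717]
 [  0.         325.1922621  214.32383185]
 [  0.           0.           1.        ]] [0.1674995  0.55526319 0.3842204 ] [ 0.2595752  -0.12390283 -0.95774151]
```

View pics/w0.png

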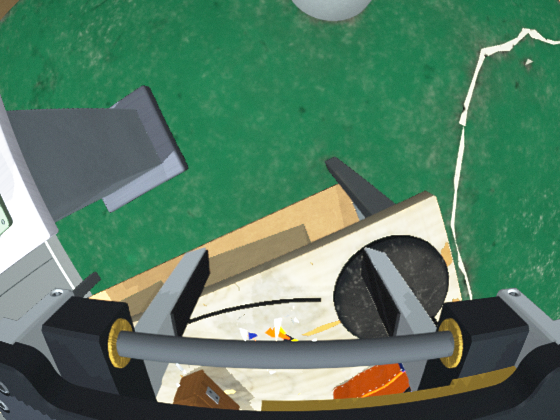

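Stations so far: trough about (0.507,0.25), V-rest about (0.514,0.061), bore about (0.614,-0.220), all with x roughly along world +x. The wrist view shows the fan base close to the gripper, so I'll locate the fan before moving.

```bash
cat >> h.py <<'E'
def pose():
    o=arm.get_obs();return np.array(o['tool_pos']),Ro.from_quat(o['tcp_rot'])
def down(yaw): # tool x direction at yaw deg, z down
    y=np.radians(yaw);return Ro.from_matrix(np.array([[np.cos(y),np.sin(y),0],[np.sin(y),-np.cos(y),0],[0,0,-1.]]))
def plan(p1,R1,n,p0=None,R0=None):
    if p0 is None:p0,R0=pose()
    rv=(R0.inv()*R1).as_rotvec()
    for i in range(n):
        Ra=R0*Ro.from_rotvec(rv*i/n)
        print(np.round(Ra.inv().apply((np.array(p1)-p0)/n)*100,2).tolist(),np.round(np.degrees(rv/n),1).tolist())
def wray(m,u,v):
    K=np.array(m['intrinsics']);R=np.array(m['R']);t=np.array(m['t'])
    a=np.array([u-K[0,2],v-K[1,2]]);r=np.hypot(*a);th=r/K[0,0]
    d=R.T@np.array([*(np.sin(th)*a/max(r,1e-9)),np.cos(th)]);return -R.T@t,d
def wz(m,u,v,z):
    c,d=wray(m,u,v);return c+d*(z-c[2])/d[2]
def wproj(m,X):
    K=np.array(m['intrinsics']);p=np.array(m['R'])@np.array(X)+np.array(m['t']);r=np.hypot(*p[:2]);th=np.arctan2(r,p[2]);return K[:2,2]+K[0,0]*th*p[:2]/r
E
python3 - <<'E'
from h import *
ms,md=cams.camera_model('scene'),cams.camera_model('side')
print('base',onz(ms,62,197,.01),onz(md,43,180,.01))
print('hub',tri(ms,(22,115),md,(3,118)),'right rim',tri(ms,(93,120),md,(75,105)),'ringtop',tri(ms,(40,46),md,(30,28)))
plan([.30,.38,.25],down(170),4)
print();plan([.51,.25,.23],down(185),5,np.array([.30,.38,.25]),down(170))
E
```

```text
base [0.436719   0.59189889 0.01      ] [0.42760487 0.58648345 0.01      ]
hub (array([0.34000491, 0.47084225, 0.34983941]), np.float64(0.021106408988709368)) right rim (array([0.51645454, 0.47131882, 0.24444306]), np.float64(0.006314847501486329)) ringtop (array([0.50538582, 0.53517275, 0.43157795]), np.float64(0.04587057022345686))
[-2.75, -2.58, -0.78] [-0.0, -0.0, -3.8]
[-2.58, -2.75, -0.78] [-0.0, -0.0, -3.8]
[-2.39, -2.91, -0.78] [-0.0, -0.0, -3.8]
[-2.19, -3.07, -0.78] [-0.0, -0.0, -3.8]

[-4.59, -1.83, 0.4] [0.0, 0.0, -3.0]
[-4.49, -2.07, 0.4] [0.0, 0.0, -3.0]
[-4.37, -2.3, 0.4] [0.0, 0.0, -3.0]
[-4.24, -2.53, 0.4] [0.0, 0.0, -3.0]
[-4.11, -2.74, 0.4] [0.0, 0.0, -3.0]
```

Emit:
{"api": "servo_tool", "payload": {"commands": [[[-2.7,-2.6,-0.8],[0,0,-3.8],100],[[-2.6,-2.8,-0.8],[0,0,-3.8],100],[[-2.4,-2.9,-0.8],[0,0,-3.8],100],[[-2.2,-3.1,-0.8],[0,0,-3.8],100],[[-4.2,-2.4,0.5],[0,0,-3.8],100],[[-4.1,-2.6,0.5],[0,0,-3.8],100],[[-4.0,-2.8,0.5],[0,0,-3.8],100],[[-4.0,-3.0,0.5],[0,0,-3.8],100]]}}

```text
time_s: 1.15
tool_pos: [0.4555, 0.2589, 0.2311]
tcp_rot: [-0.047, 0.999, 0.0, -0.0]
force: [0.6, 1.3, 0.2]
grip_width: 0.0939
grasp_force: 0.0
```

Run:
```python
from h import *
print(pose()[0],pose()[1].as_matrix().round(3).tolist())
save('wrist','pics/w1.png')
```

```text
[0.45549013 0.25887472 0.23109902] [[-0.996, -0.094, -0.0], [-0.094, 0.996, 0.0], [0.0, 0.0, -1.0]]
```

View pics/w1.png

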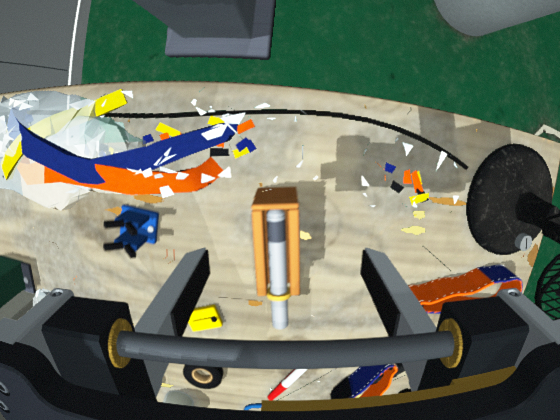

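The wrist view looks down. The horn lies along (275,212)→(281,328) with the collar at (279,296) and the dark band at (276,226). The V-rest is at (133,230), and the orange/blue litter runs along row ~185 near it. I'll measure the horn axis and check the litter height.

Run:
```python
from h import *
m=cams.camera_model('wrist');im=cv2.imread('pics/w1.png')
g=im.astype(int);sat=g.max(2)-g.min(2)
for r in (218,226,234,250,265,280,304,310,316,322,326,330):
    row=sat[r,255:305];c=[255+i for i in range(50) if row[i]<25]
    if c:
        mid=(c[0]+c[-1])/2;print(r,c[0],c[-1],np.round(wz(m,mid,r,.065)[:2]*1e3,1))
hsv=cv2.cvtColor(im,cv2.COLOR_BGR2HSV)
print('collar rows');
k=(hsv[...,0]>20)&(hsv[...,0]<32)&(hsv[...,1]>120)&(hsv[...,2]>120)
ys,xs=np.nonzero(k[285:305,262:298]);print(xs.min()+262,xs.max()+262,ys.min()+285,ys.max()+285,xs.mean()+262,ys.mean()+285)
print('collar@.08',wz(m,xs.mean()+262,ys.mean()+285,.08))
for n,p in {'a':(252,208),'b':(297,208),'c':(258,293),'d':(300,295)}.items():print('tr',n,wz(m,*p,.083).round(4))
# V-rest: blue / black
blue=(hsv[...,0]>100)&(hsv[...,0]<118)&(hsv[...,1]>150)&(hsv[...,2]>60);b=np.zeros_like(blue);b[200:262,95:170]=blue[200:262,95:170]
ys,xs=np.nonzero(b);print('blue',xs.min(),xs.max(),ys.min(),ys.max())
big=cv2.resize(im[170:270,80:250],None,fx=4.5,fy=4.5,interpolation=2);cv2.imwrite('pics/w1z.png',big)
ms,md=cams.camera_model('scene'),cams.camera_model('side')
for X in ([.449,.063,.073],[.514,.061,.069],[.5,.0625,.069],[.5285,.0605,.069],[.434,.124,.077]):print(X,wproj(m,X).round(),proj(ms,X).round(1))
```

```text
218 267 304 [479.5 256.1]
226 267 304 [488.5 256.9]
234 268 284 [498.6 247.5]
250 268 304 [516.4 260. ]
265 269 303 [534.8 261.7]
280 270 286 [554.8 254.3]
304 271 287 [587.6 258.2]
310 271 287 [596.3 258.9]
316 271 288 [605.1 260.2]
322 272 304 [613.3 271.4]
326 273 304 [619.5 272.7]
330 292 292 [625.4 277.6]
collar rows
266 289 293 299 278.02608695652174 296.5217391304348
collar@.08 [0.56799262 0.25576362 0.08      ]
tr a [0.4665 0.2211 0.083 ]
tr b [0.4623 0.2661 0.083 ]
tr c [0.5638 0.2331 0.083 ]
tr d [0.5619 0.2799 0.083 ]
blue 114 157 205 250
[0.449, 0.063, 0.073] [115. 179.] [223.4 233. ]
[0.514, 0.061, 0.069] [118. 232.] [238.  218.5]
[0.5, 0.0625, 0.069] [118. 221.] [234.6 221.7]
[0.5285, 0.0605, 0.069] [119. 243.] [241.1 215.1]
[0.434, 0.124, 0.077] [163. 169.] [198.4 228.2]
```

View pics/w1z.png

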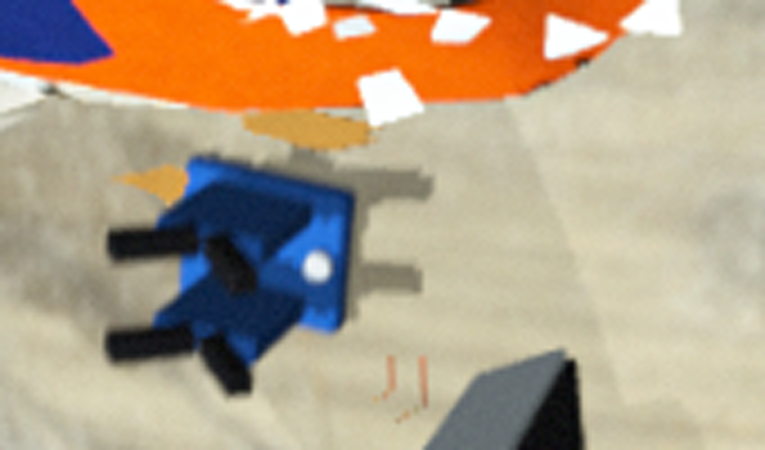

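Run:
```python
from h import *
m=cams.camera_model('wrist');ms,md=cams.camera_model('scene'),cams.camera_model('side')
A=cv2.cvtColor(cv2.imread('pics/scene0.png'),cv2.COLOR_BGR2RGB);B=cv2.cvtColor(cv2.imread('pics/side0.png'),cv2.COLOR_BGR2RGB)
for z in (0,.015,.03,.045,.06,.075):
    s=''
    for p in((133,191),(105,186),(180,191)):
        X=wz(m,*p,z);u=proj(ms,X).round().astype(int);v=proj(md,X).round().astype(int);s+=f'{np.round(X[:2]*1e3)} {u} {A[u[1],u[0]]} {B[v[1],v[0]]} | '
    print(z,s)
f=lambda x,y:(80+x/4.5,170+y/4.5)
for n,p in{'fl':(107,243),'bl':(107,345)}.items():print(n,wz(m,*f(*p),.069).round(4))
for n,p in{'c1':(190,158),'c2':(355,190),'c3':(335,330)}.items():print(n,wz(m,*f(*p),.01).round(4))
plan([.589,.2584,.13],down(187),4)
```

```text
0 [481.  50.] [237 248] [207 212 210] [21 34 88] | [477.   4.] [252 255] [ 40  53 117] [109  49  73] | [476. 119.] [213 241] [46 49 81] [202  77  27] | 
0.015 [477.  57.] [233 244] [151 144 135] [22 34 89] | [473.  14.] [248 250] [ 43  60 123] [152  60  54] | [472. 123.] [210 237] [ 35  51 115] [193  73  27] | 
0.03 [473.  65.] [229 240] [20 29 68] [20 32 88] | [469.  23.] [243 246] [ 32  51 116] [100  47  74] | [469. 128.] [207 233] [ 51  51 104] [192  73  26] | 
0.045 [469.  72.] [226 235] [ 36  53 119] [119  50  76] | [466.  32.] [239 241] [ 37  53 120] [146  59  54] | [465. 133.] [204 229] [230 146 118] [191 140 128] | 
0.06 [465.  80.] [222 231] [238 100  37] [207  77  26] | [462.  41.] [234 236] [ 39  55 122] [82 45 77] | [461. 138.] [200 225] [243 243 242] [135 128 110] | 
0.075 [461.  87.] [217 226] [237 110  48] [184 116  83] | [458.  50.] [230 232] [ 33  54 119] [189  76  46] | [457. 143.] [197 221] [184 174 154] [135 127 111] | 
fl [0.5061 0.0414 0.069 ]
bl [0.5358 0.038  0.069 ]
c1 [0.4993 0.0371 0.01  ]
c2 [0.5044 0.0922 0.01  ]
c3 [0.5494 0.0839 0.01  ]
[-3.21, -0.2, 2.52] [-0.1, 0.0, -0.4]
[-3.21, -0.23, 2.52] [-0.1, 0.0, -0.4]
[-3.21, -0.25, 2.51] [-0.1, 0.0, -0.4]
[-3.21, -0.28, 2.51] [-0.1, 0.0, -0.4]
```

The V-rest yaw is about -6°, and the litter arches up to ~75 mm near (455,65), so I'll approach the rest slowly and watch the force. First the shank grasp.

Emit:
{"api": "servo_tool", "payload": {"commands": [[[-3.2,-0.2,2.5],[0,0,-0.4],100],[[-3.2,-0.2,2.5],[0,0,-0.4],100],[[-3.2,-0.3,2.5],[0,0,-0.4],100],[[-3.2,-0.3,2.5],[0,0,-0.4],100],[[0,0,2.0],[0,0,0],100],[[0,0,2.0],[0,0,0],100],[[0,0,2.0],[0,0,0],100],[[0,0,1.0],[0,0,0],100]]}}

```text
time_s: 2.2
tool_pos: [0.5814, 0.2631, 0.0599]
tcp_rot: [-0.06, 0.998, -0.0, -0.001]
force: [-0.5, -0.2, 0.6]
grip_width: 0.0943
grasp_force: 0.0
```

Run:
```python
from h import *
print(pose()[0],np.degrees(np.arctan2(*pose()[1].as_matrix()[[1,0],0])))
a=save('wrist','pics/w2.png');b=cv2.imread('pics/w2.png');b=b[200:420,130:430]
cv2.imwrite('pics/w2c.png',cv2.resize(b,None,fx=2,fy=2))
```

```text
[0.5814049  0.2631458  0.05994363] -173.1107485569426
```

View pics/w2c.png

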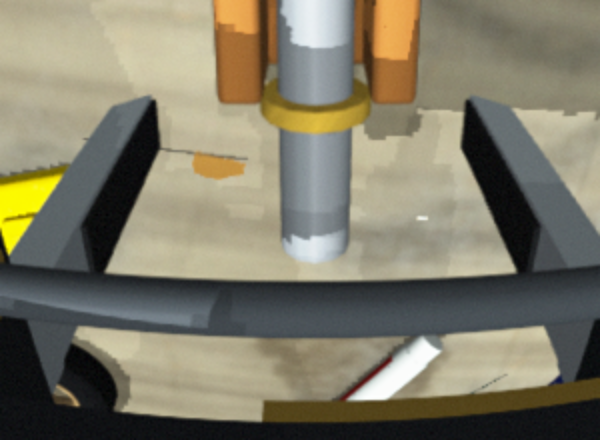

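Run:
```python
from h import *
m=cams.camera_model('wrist');p,R=pose()
g=R.apply([0,0,-.005])+p
print('grasp px zoom',(wproj(m,g)-[130,200])*2, 'fingers', [((wproj(m,g+R.apply([0,s*.047,.019]))-[130,200])*2).round() for s in(-1,1)])
for q in((315,112),(315,130),(315,160),(315,225),(315,250)):print(q,wz(m,130+q[0]/2,200+q[1]/2,.065).round(4),wz(m,130+q[0]/2,200+q[1]/2,.075).round(4))
```

```text
grasp px zoom [312.4252053  153.93221204] fingers [array([160., 123.]), array([464., 123.])]
(315, 112) [0.5679 0.262  0.065 ] [0.5635 0.2614 0.075 ]
(315, 130) [0.5732 0.2627 0.065 ] [0.5685 0.262  0.075 ]
(315, 160) [0.5824 0.2638 0.065 ] [0.5771 0.2631 0.075 ]
(315, 225) [0.604  0.2665 0.065 ] [0.5974 0.2656 0.075 ]
(315, 250) [0.6131 0.2676 0.065 ] [0.6059 0.2667 0.075 ]
```

Emit:
{"api": "servo_tool", "payload": {"commands": [[[-0.5,0,0],[0,0,0],100],[[0,0,0],[0,0,0],0],[[0,0,0],[0,0,0],0],[[0,0,0],[0,0,0],0],[[0,0,0],[0,0,0],0],[[0,0,0],[0,0,0],0],[[0,0,0],[0,0,0],0],[[0,0,0],[0,0,0],0]]}}

```text
time_s: 3.25
tool_pos: [0.588, 0.2638, 0.0614]
tcp_rot: [-0.06, 0.998, -0.0, -0.0]
force: [0.6, -0.4, -0.3]
grip_width: 0.0275
grasp_force: 0.0
```

Emit:
{"api": "servo_tool", "payload": {"commands": [[[0,0,0],[0,0,0],0],[[0,0,0],[0,0,0],0],[[0,0,0],[0,0,0],0],[[0,0,-0.5],[0,0,0],0],[[0,0,-1.0],[0,0,0],0],[[0,0,-1.0],[0,0,0],0],[[0,0,-1.0],[0,0,0],0],[[0,0,-1.0],[0,0,0],0]]}}

```text
time_s: 4.25
tool_pos: [0.5882, 0.2638, 0.1075]
tcp_rot: [-0.06, 0.998, 0.0, 0.0]
force: [-0.3, -0.5, -1.4]
grip_width: 0.0194
grasp_force: 30.0
```

Run:
```python
from h import *
ms=cams.camera_model('scene')
save('scene','pics/s3.png');save('side','pics/d3.png');save('wrist','pics/w3.png')
a=cv2.imread('pics/s3.png')[130:250,130:280];b=cv2.imread('pics/d3.png')[120:240,120:270]
cv2.imwrite('pics/z3.png',cv2.resize(np.hstack([a,b]),None,fx=2.6,fy=2.6,interpolation=2))
print(arm.get_obs()['tool_pos'])
```

```text
[0.58867824 0.26397964 0.10760354]
```

View pics/z3.png

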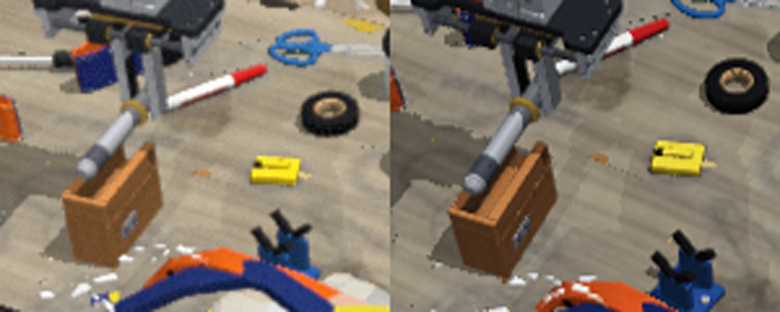

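The horn is held by the shank and has lifted clear of the trough. The rear end is at scene (163,193), the collar at (184,171). I'll check for droop and plan the carry to the rest.

Run:
```python
from h import *
ms,md=cams.camera_model('scene'),cams.camera_model('side')
print('rear',tri(ms,(162.7,193.5),md,(152.7,190.4)),'collar',tri(ms,(183.8,171.5),md,(172.3,160.4)))
p,R=pose();p2=p+[0,0,.035]
plan([.566,.056,.145],down(174.5),6,p2,R)
```

```text
rear (array([0.46571393, 0.24357744, 0.12032516]), np.float64(0.0017865092386085955)) collar (array([0.56862975, 0.25641557, 0.11643055]), np.float64(0.004870885460364367))
[0.79, -3.4, -0.04] [0.0, 0.0, 2.1]
[0.67, -3.42, -0.04] [0.0, 0.0, 2.1]
[0.54, -3.44, -0.04] [0.0, 0.0, 2.1]
[0.42, -3.46, -0.04] [0.0, 0.0, 2.1]
[0.29, -3.47, -0.04] [0.0, 0.0, 2.1]
[0.17, -3.48, -0.04] [0.0, 0.0, 2.1]
```

Emit:
{"api": "servo_tool", "payload": {"commands": [[[0,0,-3.5],[0,0,0],0],[[0.8,-3.4,0],[0,0,2.1],0],[[0.7,-3.4,0],[0,0,2.1],0],[[0.5,-3.4,0],[0,0,2.1],0],[[0.4,-3.5,0],[0,0,2.1],0],[[0.3,-3.5,0],[0,0,2.1],0],[[0.2,-3.5,0],[0,0,2.0],0],[[0,0,0],[0,0,0],0]]}}

```text
time_s: 5.4
tool_pos: [0.5642, 0.0536, 0.141]
tcp_rot: [0.051, 0.999, -0.0, -0.001]
force: [-1.0, -0.2, -1.1]
grip_width: 0.019
grasp_force: 30.0
```

Run:
```python
from h import *
p,R=pose();m=cams.camera_model('wrist');im=save('wrist','pics/w4.png')
print(p,np.degrees(np.arctan2(*R.as_matrix()[[1,0],0])))
# where rest should be in wrist view & black tip blobs
for X in([.5,.062,.069],[.528,.0605,.069]):print(wproj(m,X).round())
cv2.imwrite('pics/w4c.png',cv2.resize(cv2.imread('pics/w4.png')[90:350,120:450],None,fx=2.3,fy=2.3))
```

```text
[0.56415469 0.05363424 0.14100753] 174.16386311315176
[288. 146.]
[290. 184.]
```

View pics/w4c.png

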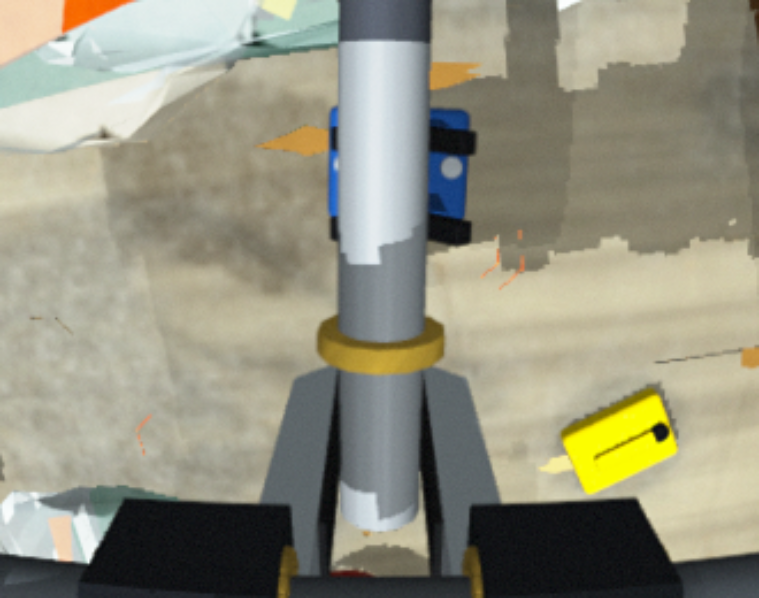

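Clear view: the horn is nearly centred and parallel over the rest. The V bars are at zoom (402,140) and (401,232), the horn midline is at 385 and the collar side edge spans rows ~330–352.

Run:
```python
from h import *
p,R=pose();m=cams.camera_model('wrist');f=lambda x,y:(120+x/2.3,90+y/2.3)
for q,z in(((402,140),.069),((401,232),.069),((402,140),.063),((401,232),.063),((382,330),.146),((382,352),.146),((385,60),.146),((380,480),.146)):print(q,wz(m,*f(*q),z).round(4))
print(p)
```

```text
(402, 140) [0.5039 0.0676 0.069 ]
(401, 232) [0.5338 0.0644 0.069 ]
(402, 140) [0.5045 0.0677 0.063 ]
(401, 232) [0.5351 0.0645 0.063 ]
(382, 330) [0.5389 0.0574 0.146 ]
(382, 352) [0.5443 0.0569 0.146 ]
(385, 60) [0.4787 0.0641 0.146 ]
(380, 480) [0.5787 0.0529 0.146 ]
[0.56437971 0.0550098  0.14109502]
```

Emit:
{"api": "servo_tool", "payload": {"commands": [[[-0.4,0.5,0],[0,0,0],0],[[0,0,2],[0,0,0],0],[[0,0,2],[0,0,0],0],[[0,0,1.5],[0,0,0],0],[[0,0,1.0],[0,0,0],0],[[0,0,0.5],[0,0,0],0],[[0,0,0],[0,0,0],0]]}}

```text
time_s: 6.32
tool_pos: [0.5692, 0.0603, 0.0714]
tcp_rot: [0.049, 0.999, 0.0, -0.0]
force: [-0.1, 0.1, -1.3]
grip_width: 0.0191
grasp_force: 30.0
```

Emit:
{"api": "servo_tool", "payload": {"commands": [[[0,0,0.3],[0,0,0],0],[[0,0,0.3],[0,0,0],0],[[0,0,0],[0,0,0],0]]}}

```text
time_s: 6.7
tool_pos: [0.569, 0.0602, 0.0653]
tcp_rot: [0.049, 0.999, -0.0, -0.0]
force: [-0.3, -0.8, -1.6]
grip_width: 0.0194
grasp_force: 30.0
```

Emit:
{"api": "servo_tool", "payload": {"commands": [[[0,0,0.2],[0,0,0],0],[[0,0,0.1],[0,0,0],0],[[0,0,0.1],[0,0,0],0],[[0,0,0],[0,0,0],0]]}}

```text
time_s: 7.2
tool_pos: [0.5694, 0.0601, 0.0618]
tcp_rot: [0.049, 0.999, -0.0, 0.0]
force: [-1.0, -0.6, 0.9]
grip_width: 0.0193
grasp_force: 30.0
```

Emit:
{"api": "servo_tool", "payload": {"commands": [[[0,0,0],[0,0,0],70],[[0,0,0],[0,0,0],70],[[0,0,0],[0,0,0],70],[[0,0,0],[0,0,0],70],[[0,0,0],[0,0,0],70],[[0,0,-2],[0,0,0],70],[[0,0,-4],[0,0,0],70],[[0,0,-4],[0,0,0],70]]}}

```text
time_s: 8.2
tool_pos: [0.5688, 0.0602, 0.1621]
tcp_rot: [0.049, 0.999, 0.0, -0.001]
force: [0.1, -0.2, 0.7]
grip_width: 0.0657
grasp_force: 0.0
```

Run:
```python
from h import *
p,R=pose();m=cams.camera_model('wrist');save('wrist','pics/w5.png');im=cv2.imread('pics/w5.png')
print(p,np.degrees(np.arctan2(*R.as_matrix()[[1,0],0])))
hsv=cv2.cvtColor(im,cv2.COLOR_BGR2HSV)
k=((hsv[...,0]>20)&(hsv[...,0]<32)&(hsv[...,1]>150)&(hsv[...,2]>80)).astype(np.uint8)
n,l,s,c=cv2.connectedComponentsWithStats(k)
for i in range(1,n):
    if s[i,4]>40:print('brass',s[i],c[i].round(1))
sat=im.max(2).astype(int)-im.min(2)
c0=int(wproj(m,[.49,.068,.065])[0])
for X in np.arange(.44,.62,.01):
    q=wproj(m,[X,.066-.11*(X-.519),.065]).round().astype(int)
    if 0<=q[1]<420:
        row=im[q[1],q[0]-45:q[0]+46:6].mean(1).astype(int);print(round(X,3),q,row.tolist(),im[q[1],q[0]])
```

```text
[0.5687531  0.060242   0.16209998] 174.35913962451968
brass [217   0  33  11 264] [232.4   4.5]
brass [364   8  28   7  95] [373.8  11.2]
brass [299  20  18   7  65] [305.3  23.1]
brass [  70   38   48   79 1202] [89.8 78.5]
brass [400  40  17  12 118] [408.3  45.1]
brass [267 190  35  13 279] [284.  197.3]
brass [367 249  36  38 804] [385. 267.]
brass [153 325  15  49 264] [158.1 353.4]
brass [164 324   8  11  63] [166.9 329.5]
brass [403 326  14  48 234] [412.  353.1]
brass [ 206  375  280   36 2917] [355.9 397.8]
0.44 [288  64] [73, 68, 68, 66, 122, 117, 120, 118, 119, 122, 122, 126, 116, 117, 118, 120] [  0 105 248]
0.45 [288  76] [119, 119, 121, 119, 124, 119, 120, 118, 122, 119, 119, 121, 118, 120, 118, 117] [  5 104 247]
0.46 [288  89] [224, 195, 196, 196, 204, 189, 90, 109, 92, 65, 160, 111, 107, 100, 162, 157] [116 102  93]
0.47 [288 101] [183, 174, 175, 181, 185, 232, 92, 113, 92, 59, 111, 114, 109, 109, 179, 170] [110 102  93]
0.48 [287 114] [173, 177, 179, 166, 174, 175, 195, 235, 205, 143, 140, 138, 146, 110, 170, 173] [233 230 220]
0.49 [287 126] [154, 168, 169, 172, 18
[... 671 characters left out ...]
6, 118, 120, 126, 184, 182] [ 56 163 194]
0.56 [286 211] [170, 171, 173, 164, 174, 169, 125, 145, 135, 116, 132, 128, 134, 133, 204, 202] [154 148 139]
0.57 [286 222] [184, 177, 179, 179, 179, 158, 129, 150, 133, 157, 190, 183, 192, 190, 188, 189] [151 142 137]
0.58 [286 233] [164, 166, 165, 169, 166, 154, 217, 229, 186, 151, 167, 162, 175, 185, 189, 189] [217 212 202]
0.59 [286 244] [155, 164, 151, 146, 152, 152, 215, 229, 181, 165, 182, 176, 174, 170, 171, 181] [218 212 201]
0.6 [286 255] [178, 179, 181, 182, 182, 186, 175, 173, 175, 182, 190, 179, 179, 175, 176, 190] [156 183 185]
0.61 [286 265] [172, 167, 176, 179, 179, 173, 176, 180, 178, 189, 185, 188, 168, 182, 184, 182] [158 185 191]
```

The horn lies in the rest with its dark band visible at x≈0.46–0.475. The litter did not touch it, so it looks non-solid, but I'll descend on the band gently and watch the force.

Emit:
{"api": "servo_tool", "payload": {"commands": [[[3.5,0,0],[0,0,0],70],[[3.5,0,0],[0,0,0],70],[[3.1,0,0],[0,0,0],70],[[0,0,2.5],[0,0,0],70],[[0,0,2.0],[0,0,0],70],[[0,0,1.5],[0,0,0],70],[[0,0,1.0],[0,0,0],70]]}}

```text
time_s: 9.12
tool_pos: [0.4685, 0.0701, 0.0906]
tcp_rot: [0.049, 0.999, -0.0, -0.0]
force: [-0.5, 0.0, 0.3]
grip_width: 0.066
grasp_force: 0.0
```

Emit:
{"api": "servo_tool", "payload": {"commands": [[[0,0,0.8],[0,0,0],70],[[0,0,0.8],[0,0,0],70],[[0,0,0.8],[0,0,0],70]]}}

```text
time_s: 9.5
tool_pos: [0.469, 0.0701, 0.0672]
tcp_rot: [0.049, 0.999, 0.0, 0.0]
force: [0.3, 0.3, 0.8]
grip_width: 0.066
grasp_force: 0.0
```

Emit:
{"api": "servo_tool", "payload": {"commands": [[[0,0,0.5],[0,0,0],70],[[0,0,0.2],[0,0,0],0],[[0,0,0],[0,0,0],0],[[0,0,0],[0,0,0],0],[[0,0,0],[0,0,0],0],[[0,0,0],[0,0,0],0],[[0,0,0],[0,0,0],0],[[0,0,0],[0,0,0],0]]}}

```text
time_s: 10.5
tool_pos: [0.4685, 0.0705, 0.0605]
tcp_rot: [0.049, 0.999, 0.0, -0.0]
force: [-1.0, 2.2, 2.0]
grip_width: 0.0189
grasp_force: 30.0
```

Emit:
{"api": "servo_tool", "payload": {"commands": [[[0,0,0],[0,0,0],0],[[0,0,0],[0,0,0],0],[[0,0,-0.3],[0,0,0],0],[[0,0,-0.6],[0,0,0],0],[[0,0,-1],[0,0,0],0],[[0,0,-2],[0,0,0],0],[[0,0,-1.2],[0,0,0],0]]}}

```text
time_s: 11.38
tool_pos: [0.4695, 0.0699, 0.113]
tcp_rot: [0.049, 0.999, -0.0, 0.001]
force: [-0.6, -0.6, -1.3]
grip_width: 0.0193
grasp_force: 30.0
```

The horn is held by the band and clear of the rest. Next I'll move it high and beside the holder so the settled wrist camera can measure the block.

Run:
```python
from h import *
p,R=pose();p2=p+[0,0,.06];plan([.54,-.10,.25],down(182),5,p2,R)
```

```text
[-1.74, -3.24, -1.54] [-0.0, 0.0, -1.5]
[-1.65, -3.29, -1.54] [-0.0, 0.0, -1.5]
[-1.56, -3.33, -1.54] [-0.0, 0.0, -1.5]
[-1.47, -3.37, -1.54] [-0.0, 0.0, -1.5]
[-1.38, -3.41, -1.54] [-0.0, 0.0, -1.5]
```

Emit:
{"api": "servo_tool", "payload": {"commands": [[[0,0,-3],[0,0,0],0],[[0,0,-3],[0,0,0],0],[[-1.7,-3.2,-1.5],[0,0,-1.5],0],[[-1.6,-3.3,-1.5],[0,0,-1.5],0],[[-1.6,-3.3,-1.5],[0,0,-1.5],0],[[-1.5,-3.4,-1.5],[0,0,-1.5],0],[[-1.4,-3.4,-1.5],[0,0,-1.5],0],[[0,0,0],[0,0,0],0]]}}

```text
time_s: 12.38
tool_pos: [0.5405, -0.102, 0.2482]
tcp_rot: [-0.015, 1.0, -0.001, 0.002]
force: [-1.1, 1.0, -2.1]
grip_width: 0.0191
grasp_force: 30.0
```

Emit:
{"api": "servo_tool", "payload": {"commands": [[[0,0,0],[0,0,0],0],[[0,0,0],[0,0,0],0]]}}

```text
time_s: 12.62
tool_pos: [0.5381, -0.0982, 0.2457]
tcp_rot: [-0.017, 1.0, 0.0, -0.001]
force: [-0.3, -0.2, -1.2]
grip_width: 0.0191
grasp_force: 30.0
```

Run:
```python
from h import *
p,R=pose();m=cams.camera_model('wrist');save('wrist','pics/w6.png');im=cv2.imread('pics/w6.png');p2,_=pose()
print(p,p2,np.degrees(np.arctan2(*R.as_matrix()[[1,0],0])))
hsv=cv2.cvtColor(im,cv2.COLOR_BGR2HSV)
g=((hsv[...,0]>60)&(hsv[...,0]<90)&(hsv[...,1]>90)&(hsv[...,2]>40)).astype(np.uint8)
n,l,s,c=cv2.connectedComponentsWithStats(g)
print([(s[i].tolist(),c[i].round().tolist()) for i in range(1,n) if s[i,4]>300])
print('pred corners',[wproj(m,X).round().tolist() for X in([.606,-.19,.084],[.66,-.187,.084],[.662,-.254,.084],[.61,-.254,.084],[.614,-.22,.065],[.64,-.22,.1])])
cv2.imwrite('pics/w6c.png',cv2.resize(im[230:380,60:310],None,fx=3,fy=3,interpolation=2))
```

```text
[ 0.53811116 -0.09818344  0.24567729] [ 0.53823657 -0.09819231  0.24575433] -178.08235586721796
[([159, 0, 107, 30, 2676], [210.0, 12.0]), ([371, 0, 189, 78, 8033], [470.0, 30.0]), ([152, 238, 65, 67, 3268], [185.0, 269.0])]
pred corners [[202.0, 258.0], [208.0, 299.0], [156.0, 296.0], [151.0, 258.0], [182.0, 256.0], [176.0, 289.0]]
```

View pics/w6c.png

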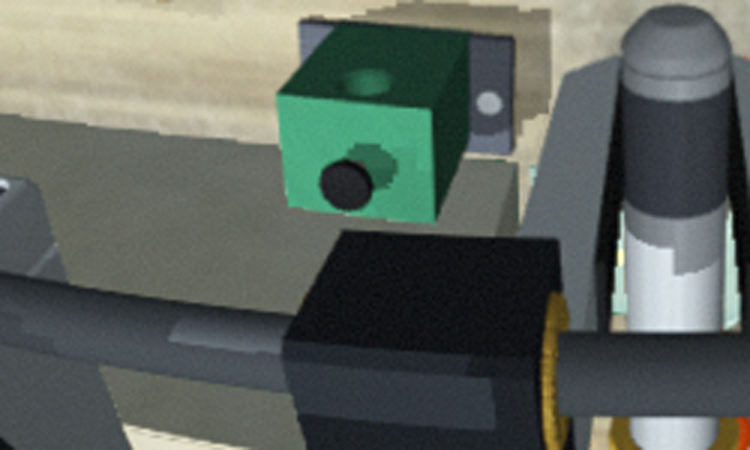

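The top face of the holder shows clearly: front corners (277,95) and (435,110), back corners (437,222) and (289,207), bore mouth at (368,83). That was the tenth picture, so I go numeric from here.

Run:
```python
from h import *
m=cams.camera_model('wrist');f=lambda x,y:(60+x/3-.33,230+y/3-.33)
P={k:wz(m,*f(*q),.084) for k,q in dict(fr=(277,95),fl=(435,110),bl=(437,222),br=(289,207)).items()}
for k,v in P.items():print(k,v.round(4))
n=np.linalg.norm
print('front w',n(P['fr']-P['fl']),'back w',n(P['br']-P['bl']),'depth',n(P['bl']-P['fl']),n(P['br']-P['fr']))
w=(P['fl']-P['fr'])+(P['bl']-P['br']);d=(P['bl']-P['fl'])+(P['br']-P['fr'])
print('yaw w',np.degrees(np.arctan2(-w[0],w[1])),'yaw d',np.degrees(np.arctan2(d[1],d[0])))
print('front mid',(P['fr']+P['fl'])/2,'centre',sum(P.values())/4)
print('base plate corners @.008',[wz(m,*f(*q),.008).round(4).tolist() for q in((302,18),(515,38),(512,153))])
print('knob@.1',wz(m,*f(346,186),.1),'bore z65',wz(m,*f(368,83),.065),wz(m,*f(368,96),.0755),wz(m,*f(368,68),.0755))
# held horn: axis columns at two rows in tool frame
p,R=pose()
for q in((675,100),(677,200),(676,280)):print('horn',(R.inv().apply(wz(m,*f(*q),p[2]+.005)-p)*1e3).round(1))
```

```text
fr [ 0.6148 -0.2527  0.084 ]
fl [ 0.6167 -0.1876  0.084 ]
bl [ 0.6674 -0.1905  0.084 ]
br [ 0.6664 -0.2547  0.084 ]
front w 0.06514628420441235 back w 0.06425040948822268 depth 0.05077558588558169 0.05171874763499072
yaw w -1.28240157031358 yaw d -2.69233612964789
front mid [ 0.61572243 -0.22018577  0.084     ] centre [ 0.6413167  -0.22138934  0.084     ]
base plate corners @.008 [[0.6113, -0.27, 0.008], [0.6163, -0.1683, 0.008], [0.6751, -0.1714, 0.008]]
knob@.1 [ 0.64386471 -0.22151158  0.1       ] bore z65 [ 0.61582808 -0.22013383  0.065     ] [ 0.61657179 -0.21705113  0.0755    ] [ 0.60449683 -0.21600091  0.0755    ]
horn [ 8.6 -0.9 -5. ]
horn [-12.7  -0.5  -5. ]
horn [-31.7  -0.7  -5. ]
```

```bash
cat >> h.py <<'E'
M=np.array([.6155,-.2203]);BY=-2.3
def tcp(d,e,tilt,z,L=.127):
    b=np.radians(BY);u=np.array([np.cos(b),np.sin(b)]);v=np.array([-u[1],u[0]])
    h=np.radians(BY+tilt);tip=M+u*d+v*e;return np.array([*(tip-L*np.array([np.cos(h),np.sin(h)])),z]),down(180+BY+tilt)
E
python3 - <<'E'
from h import *
P,R=tcp(-.03,-.0012,-10,.20);print(P);plan(P,R,5)
E
```

```text
[ 0.46139122 -0.19324022  0.2       ]
[1.6, -1.85, 0.92] [0.0, -0.0, 2.8]
[1.51, -1.93, 0.92] [0.0, -0.0, 2.8]
[1.41, -2.0, 0.92] [0.0, -0.0, 2.8]
[1.31, -2.07, 0.92] [0.0, -0.0, 2.8]
[1.2, -2.13, 0.92] [0.0, -0.0, 2.8]
```

Emit:
{"api": "servo_tool", "payload": {"commands": [[[1.6,-1.8,0.9],[0,0,2.8],0],[[1.5,-1.9,0.9],[0,0,2.8],0],[[1.4,-2.0,0.9],[0,0,2.8],0],[[1.3,-2.1,0.9],[0,0,2.8],0],[[1.2,-2.1,0.9],[0,0,2.8],0],[[0,0,2.5],[0,0,0],0],[[0,0,2.5],[0,0,0],0],[[0,0,2.5],[0,0,0],0]]}}

```text
time_s: 13.68
tool_pos: [0.4622, -0.193, 0.1256]
tcp_rot: [0.105, 0.994, 0.0, -0.0]
force: [-1.2, 0.6, -1.6]
grip_width: 0.0193
grasp_force: 30.0
```

Emit:
{"api": "servo_tool", "payload": {"commands": [[[0,0,2.0],[0,0,0],0],[[0,0,2.0],[0,0,0],0],[[0,0,1.0],[0,0,0],0],[[0,0,0],[0,0,0],0],[[0,0,0],[0,0,0],0]]}}

```text
time_s: 14.3
tool_pos: [0.4632, -0.194, 0.0773]
tcp_rot: [0.106, 0.994, -0.0, 0.001]
force: [0.4, 0.0, -0.5]
grip_width: 0.0193
grasp_force: 30.0
```

Run:
```python
from h import *
p,R=pose();o=arm.get_obs();print(p,np.degrees(np.arctan2(*R.as_matrix()[[1,0],0])),o['force'],o['moment'])
Rm=R.as_matrix();col=p+R.apply([-.079,0,-.0045]);tip=p+R.apply([-.127,0,-.0045])
pts=[]
for n in('scene','side'):
    m=cams.camera_model(n);im=cv2.cvtColor(save(n,f'pics/{n}7.png'),cv2.COLOR_RGB2BGR);hsv=cv2.cvtColor(im,cv2.COLOR_BGR2HSV)
    u=proj(m,col);t=proj(m,tip);print(n,'pred collar',u.round(1),'tip',t.round(1),'mouth',proj(m,[*M,.065]).round(1))
    x0,y0=int(u[0])-25,int(u[1])-25
    k=((hsv[...,0]>18)&(hsv[...,0]<33)&(hsv[...,1]>120)&(hsv[...,2]>70)).astype(np.uint8)[y0:y0+50,x0:x0+50]
    nn,l,s,c=cv2.connectedComponentsWithStats(k)
    print([( (s[i][:4]+[x0,y0,0,0]).tolist(),int(s[i,4]),(c[i]+[x0,y0]).round(1).tolist()) for i in range(1,nn) if s[i,4]>8])
```

```text
[ 0.46315193 -0.19403832  0.07728438] 167.8774522219033 [ 0.42190185  0.030259   -0.46643516] [ 0.0331583   0.09420325 -0.01824195]
scene pred collar [344.4 240.8] tip [355.7 229.8] mouth [359.1 227.9]
[([331, 239, 4, 6], 11, [332.0, 241.4])]
side pred collar [344.8 252.4] tip [357.2 238.5] mouth [360.8 233.6]
[]
```

Run:
```python
from h import *
p,R=pose()
for n in('scene','side'):
    m=cams.camera_model(n);im=cv2.imread(f'pics/{n}7.png');o=cv2.imread(f'pics/{n}0.png')
    for hx in(20,30,40,48):
        a=proj(m,p+R.apply([-(hx+76)/1e3,0,-.0045]));b=proj(m,p+R.apply([-(hx+76)/1e3,0,-.0145]))
        c=int(round(a[0]));print(n,hx,a.round(1),'top',b.round(1))
        for r in range(int(a[1])-9,int(a[1])+11):print(f'  {r}:{im[r,c].tolist()}/{o[r,c].tolist()}',end='')
        print()
```

```text
scene 20 [348.6 236.8] top [348.8 233.6]
  227:[70, 65, 58]/[56, 73, 39]  228:[68, 65, 59]/[61, 75, 44]  229:[70, 66, 56]/[54, 66, 38]  230:[67, 62, 58]/[52, 68, 35]  231:[68, 60, 56]/[60, 73, 42]  232:[68, 61, 56]/[56, 72, 41]  233:[67, 63, 58]/[59, 69, 36]  234:[65, 60, 54]/[57, 75, 40]  235:[69, 67, 61]/[57, 71, 40]  236:[71, 63, 56]/[58, 74, 41]  237:[68, 63, 59]/[55, 69, 37]  238:[69, 63, 59]/[58, 72, 40]  239:[71, 65, 61]/[53, 66, 32]  240:[64, 57, 53]/[56, 73, 41]  241:[68, 61, 59]/[58, 72, 41]  242:[62, 61, 53]/[55, 60, 45]  243:[59, 57, 51]/[54, 56, 51]  244:[40, 37, 35]/[84, 96, 95]  245:[24, 27, 22]/[91, 110, 118]  246:[64, 60, 60]/[91, 109, 114]
scene 30 [350.9 234.5] top [351.2 231.3]
  225:[69, 63, 58]/[58, 74, 41]  226:[68, 60, 54]/[56, 69, 38]  227:[68, 66, 60]/[57, 70, 38]  228:[65, 63, 56]/[56, 71, 42]  229:[69, 59, 55]/[64, 75, 47]  230:[65, 58, 54]/[53, 70, 36]  231:[67, 60, 54]/[61, 74, 45]  232:[72, 67, 61]/[60, 72, 40]  233:[68, 65, 60]/[56, 72, 40]  234:[68, 61, 57]/[59, 73, 42]  235:[67, 62, 56]/[58, 73, 40]  236:[70, 64, 60]/[63, 75, 40]  237:[66, 60, 50]/[5
[... 3693 characters left out ...]
/[71, 83, 89]
side 48 [356.5 239.3] top [357.1 236.8]
  230:[27, 36, 16]/[34, 41, 21]  231:[21, 29, 10]/[30, 38, 18]  232:[19, 30, 7]/[33, 41, 21]  233:[27, 39, 13]/[39, 49, 25]  234:[33, 47, 19]/[43, 56, 29]  235:[35, 46, 20]/[41, 52, 27]  236:[29, 39, 16]/[35, 45, 23]  237:[46, 54, 33]/[35, 44, 22]  238:[164, 156, 151]/[34, 43, 21]  239:[197, 188, 185]/[35, 43, 21]  240:[194, 184, 181]/[34, 45, 22]  241:[188, 178, 173]/[33, 42, 21]  242:[180, 172, 166]/[34, 42, 21]  243:[168, 159, 156]/[34, 42, 22]  244:[157, 149, 146]/[33, 42, 21]  245:[143, 135, 133]/[34, 42, 21]  246:[115, 108, 106]/[32, 41, 19]  247:[58, 59, 50]/[32, 42, 21]  248:[30, 33, 19]/[33, 37, 21]  249:[35, 40, 29]/[38, 41, 30]
```

Run:
```python
from h import *
p,R=pose();P,Q=tcp(-.028,-.0012,-10,.0605);plan(P,Q,2)
print();P2,Q=tcp(-.003,-.0012,-10,.0605);plan(P2,Q,4,P,Q)
```

```text
[0.0, 0.05, 0.85] [-0.0, 0.1, 0.1]
[0.0, 0.05, 0.85] [-0.0, 0.1, 0.1]

[-0.62, 0.11, 0.0] [0.0, 0.0, 0.0]
[-0.62, 0.11, 0.0] [0.0, 0.0, 0.0]
[-0.62, 0.11, 0.0] [0.0, 0.0, 0.0]
[-0.62, 0.11, 0.0] [0.0, 0.0, 0.0]
```

Emit:
{"api": "servo_tool", "payload": {"commands": [[[0,0,0.8],[0,0,0],0],[[0,0.1,0.9],[0,0.2,0.2],0],[[-0.6,0.1,0],[0,0,0],0],[[-0.6,0.1,0],[0,0,0],0],[[-0.6,0.1,0],[0,0,0],0],[[-0.5,0.1,0],[0,0,0],0],[[0,0,0],[0,0,0],0],[[0,0,0],[0,0,0],0]]}}

```text
time_s: 15.4
tool_pos: [0.4859, -0.1938, 0.0593]
tcp_rot: [0.107, 0.994, 0.0, -0.002]
force: [0.4, -0.1, -1.7]
grip_width: 0.0191
grasp_force: 30.0
```

```bash
cat >> h.py <<'E'
def rep():
    p,R=pose();o=arm.get_obs();b=np.radians(BY);u=np.array([np.cos(b),np.sin(b)]);v=np.array([-u[1],u[0]])
    t=(p+R.apply([-.127,0,0]))[:2]-M
    x=-R.as_matrix()[:,0];print('t%.2f'%o['time_s'],'d %.1f e %.1f tilt %.1f pitch %.2f z %.1f'%(t@u*1e3,t@v*1e3,np.degrees(np.arctan2(x[1],x[0]))-BY,np.degrees(np.arcsin(x[2])),p[2]*1e3),'F',np.round(o['force'],1),'M',np.round(o['moment'],2),'w',o['grip_width'])
E
python3 -c "
from h import *
rep();P,Q=tcp(.004,-.0012,-10,.0605);plan(P,Q,3)"
```

```text
t15.40 d -5.5 e -0.8 tilt -10.0 pitch -0.22 z 59.3 F [ 0.4 -0.1 -1.7] M [ 0.05  0.09 -0.01] w 0.01910610964716753
[-0.31, 0.04, -0.04] [0.0, -0.1, -0.0]
[-0.31, 0.04, -0.04] [0.0, -0.1, -0.0]
[-0.31, 0.04, -0.04] [0.0, -0.1, -0.0]
```

Emit:
{"api": "servo_tool", "payload": {"commands": [[[-0.3,0,-0.1],[0,-0.3,0],0],[[-0.3,0.1,0],[0,0,0],0],[[0,0,0],[0,0,0],0],[[0,0,0],[0,0,0],0]]}}

```text
time_s: 15.9
tool_pos: [0.492, -0.1941, 0.0603]
tcp_rot: [0.107, 0.994, -0.0, 0.001]
force: [-0.3, 0.2, -1.1]
grip_width: 0.0194
grasp_force: 30.0
```

```bash
python3 -c "
from h import *
rep()"
```

```text
t15.90 d 0.6 e -0.9 tilt -10.0 pitch 0.09 z 60.3 F [-0.3  0.2 -1.1] M [-0.02  0.13 -0.02] w 0.01935091332941197
```

Emit:
{"api": "servo_tool", "payload": {"commands": [[[-0.2,0,0],[0,0,0],0],[[-0.2,0.1,0],[0,0,0],0],[[0,0,0],[0,0,0],0],[[0,0,0],[0,0,0],0]]}}

```text
time_s: 16.4
tool_pos: [0.4966, -0.1941, 0.0605]
tcp_rot: [0.107, 0.994, -0.0, 0.001]
force: [-0.8, 0.3, -0.9]
grip_width: 0.0188
grasp_force: 30.0
```

```bash
python3 -c "
from h import *
rep()"
```

```text
t16.40 d 5.2 e -0.7 tilt -10.0 pitch 0.15 z 60.5 F [-0.8  0.3 -0.9] M [0.03 0.02 0.01] w 0.018848716746310192
```

Emit:
{"api": "servo_tool", "payload": {"commands": [[[-0.1,0,0],[0,0,0],0],[[-0.1,0,0],[0,0,0],0],[[0,0,0],[0,0,0],0]]}}

```text
time_s: 16.77
tool_pos: [0.4983, -0.1945, 0.0604]
tcp_rot: [0.107, 0.994, -0.0, 0.001]
force: [0.2, 0.5, -0.6]
grip_width: 0.0191
grasp_force: 30.0
```

```bash
python3 -c "
from h import *
rep()"
```

```text
t16.77 d 6.9 e -1.0 tilt -10.0 pitch 0.11 z 60.4 F [ 0.2  0.5 -0.6] M [0.09 0.07 0.01] w 0.019104361298592266
```

```bash
python3 -c "
from h import *
ps=[tcp(.0070,-.001,-10,.0605),tcp(.0072,-.0007,-7,.0605),tcp(.0075,-.0003,-3.5,.0605),tcp(.008,0,0,.0605)]
for a,b in zip(ps,ps[1:]):plan(b[0],b[1],2,*a)"
```

```text
[-0.02, -0.32, 0.0] [0.0, 0.0, -1.5]
[-0.01, -0.32, 0.0] [0.0, 0.0, -1.5]
[-0.02, -0.37, 0.0] [0.0, 0.0, -1.8]
[-0.01, -0.37, 0.0] [0.0, 0.0, -1.8]
[-0.04, -0.37, 0.0] [0.0, 0.0, -1.7]
[-0.02, -0.37, 0.0] [0.0, 0.0, -1.7]
```

Emit:
{"api": "servo_tool", "payload": {"commands": [[[0,-0.3,0],[0,0,-1.5],0],[[0,-0.3,0],[0,0,-1.5],0],[[0,-0.4,0],[0,0,-1.8],0],[[0,-0.4,0],[0,0,-1.8],0],[[0,0,0],[0,0,0],0]]}}

```text
time_s: 17.4
tool_pos: [0.4957, -0.2085, 0.0604]
tcp_rot: [0.05, 0.999, -0.0, 0.001]
force: [-0.7, 0.3, -1.3]
grip_width: 0.019
grasp_force: 30.0
```

```bash
python3 -c "
from h import *
rep();P,Q=tcp(.0075,-.0001,0,.0605);plan(P,Q,2)"
```

```text
t17.40 d 6.6 e -0.7 tilt -3.5 pitch 0.10 z 60.4 F [-0.7  0.3 -1.3] M [0.09 0.05 0.05] w 0.01898856700299998
[-0.05, -0.35, -0.01] [-0.0, 0.0, -1.7]
[-0.04, -0.35, -0.01] [-0.0, 0.0, -1.7]
```

Emit:
{"api": "servo_tool", "payload": {"commands": [[[0,-0.35,0],[0,0,-1.7],0],[[0,-0.35,0],[0,0,-1.7],0],[[-0.2,0,0],[0,0,0],0],[[-0.2,0,0],[0,0,0],0],[[0,0,0],[0,0,0],0]]}}

```text
time_s: 18.02
tool_pos: [0.4995, -0.2154, 0.0604]
tcp_rot: [0.02, 1.0, -0.0, 0.001]
force: [-0.0, -0.1, -2.4]
grip_width: 0.0196
grasp_force: 30.0
```

```bash
python3 -c "
from h import *
rep()"
```

```text
t18.02 d 10.9 e 0.2 tilt -0.0 pitch 0.12 z 60.4 F [-0.  -0.1 -2.4] M [ 0.03  0.02 -0.02] w 0.019572341885519297
```

Emit:
{"api": "servo_tool", "payload": {"commands": [[[-0.3,0,0],[0,0,0],0],[[-0.3,0,0],[0,0,0],0],[[-0.3,0,0],[0,0,0],0],[[0,0,0],[0,0,0],0]]}}

```text
time_s: 18.52
tool_pos: [0.5086, -0.2158, 0.0605]
tcp_rot: [0.02, 1.0, -0.0, 0.001]
force: [0.6, 0.7, -1.0]
grip_width: 0.0193
grasp_force: 30.0
```

```bash
python3 -c "
from h import *
rep()"
```

```text
t18.52 d 20.0 e 0.1 tilt -0.0 pitch 0.13 z 60.5 F [ 0.6  0.7 -1. ] M [ 0.04 -0.01 -0.03] w 0.01927651251778217
```

Emit:
{"api": "servo_tool", "payload": {"commands": [[[-0.3,0,0],[0,0,0],0],[[-0.3,0,0],[0,0,0],0],[[-0.3,0,0],[0,0,0],0],[[-0.3,0,0],[0,0,0],0],[[-0.3,0,0],[0,0,0],0],[[-0.3,0,0],[0,0,0],0],[[0,0,0],[0,0,0],0]]}}

```text
time_s: 19.4
tool_pos: [0.5265, -0.2165, 0.0605]
tcp_rot: [0.02, 1.0, -0.0, 0.001]
force: [0.2, 0.2, -2.0]
grip_width: 0.0194
grasp_force: 30.0
```

```bash
python3 -c "
from h import *
rep()"
```

```text
t19.40 d 38.0 e 0.1 tilt -0.0 pitch 0.13 z 60.5 F [ 0.2  0.2 -2. ] M [ 0.07  0.03 -0.03] w 0.019351145848805668
```

Emit:
{"api": "servo_tool", "payload": {"commands": [[[-0.2,0,0],[0,0,0],0],[[-0.2,0,0],[0,0,0],0],[[-0.1,0,0],[0,0,0],0],[[-0.1,0,0],[0,0,0],0],[[0,0,0],[0,0,0],0]]}}

```text
time_s: 20.02
tool_pos: [0.5323, -0.2167, 0.0605]
tcp_rot: [0.02, 1.0, -0.0, 0.001]
force: [0.7, 0.4, -1.7]
grip_width: 0.019
grasp_force: 30.0
```

Emit:
{"api": "servo_tool", "payload": {"commands": [[[-0.1,0,0],[0,0,0],0],[[-0.1,0,0],[0,0,0],0],[[0,0,0],[0,0,0],0]]}}

```text
time_s: 20.4
tool_pos: [0.5341, -0.2168, 0.0604]
tcp_rot: [0.02, 1.0, -0.0, 0.001]
force: [-1.1, 0.3, -1.1]
grip_width: 0.0195
grasp_force: 30.0
```

Emit:
{"api": "servo_tool", "payload": {"commands": [[[-0.1,0,0],[0,0,0],0],[[0,0,0],[0,0,0],0]]}}

```text
time_s: 20.65
tool_pos: [0.5341, -0.2168, 0.0601]
tcp_rot: [0.02, 1.0, 0.0, -0.0]
force: [-4.1, -1.1, 0.1]
grip_width: 0.0194
grasp_force: 30.0
```

Emit:
{"api": "servo_tool", "payload": {"commands": [[[-0.1,0,0],[0,0,0],0],[[0,0,0],[0,0,0],0]]}}

```text
time_s: 20.9
tool_pos: [0.5341, -0.2167, 0.0597]
tcp_rot: [0.02, 1.0, 0.0, -0.001]
force: [-6.3, -1.1, -0.1]
grip_width: 0.0194
grasp_force: 30.0
```

Emit:
{"api": "servo_tool", "payload": {"commands": [[[-0.1,0,0],[0,0,0],0],[[0,0,0],[0,0,0],0]]}}

```text
time_s: 21.15
tool_pos: [0.5341, -0.2165, 0.0594]
tcp_rot: [0.02, 1.0, 0.0, -0.003]
force: [-8.2, -0.7, 1.4]
grip_width: 0.0192
grasp_force: 30.0
```

Contact force has built to 8 N with no further travel at d≈45 mm, so the collar is seated. I'll relax the push slightly, release and retreat.

Emit:
{"api": "servo_tool", "payload": {"commands": [[[0.1,0,0],[0,0,0],0],[[0.1,0,0],[0,0,0],0],[[0,0,0],[0,0,0],60],[[0,0,0],[0,0,0],60],[[0,0,0],[0,0,0],60],[[0,0,0],[0,0,0],60],[[0,0,0],[0,0,0],60],[[0,0,0],[0,0,0],60]]}}

```text
time_s: 22.15
tool_pos: [0.5352, -0.2168, 0.0604]
tcp_rot: [0.02, 1.0, -0.0, 0.001]
force: [-0.1, -0.7, -0.4]
grip_width: 0.0561
grasp_force: 0.0
```

Emit:
{"api": "servo_tool", "payload": {"commands": [[[0,0,-2],[0,0,0],60],[[0,0,-3],[0,0,0],60],[[0,0,-3],[0,0,0],60],[[0,0,-4],[0,0,0],60],[[0,0,-4],[0,0,0],60],[[0,0,0],[0,0,0],60],[[0,0,0],[0,0,0],60],[[0,0,0],[0,0,0],60]]}}

```text
time_s: 23.15
tool_pos: [0.5337, -0.2161, 0.2182]
tcp_rot: [0.02, 1.0, 0.001, -0.001]
force: [0.1, 0.0, -0.4]
grip_width: 0.0565
grasp_force: 0.0
```

Run:
```python
from h import *
p,R=pose();m=cams.camera_model('wrist');save('wrist','pics/w8.png');im=cv2.imread('pics/w8.png');print(p)
hsv=cv2.cvtColor(im,cv2.COLOR_BGR2HSV)
def comps(k,name,a=40):
    n,l,s,c=cv2.connectedComponentsWithStats(k.astype(np.uint8))
    for i in range(1,n):
        if s[i,4]>a and 180<c[i][0]<390 and 150<c[i][1]<350:print(name,s[i].tolist(),c[i].round(1))
comps((hsv[...,0]>20)&(hsv[...,0]<32)&(hsv[...,1]>150)&(hsv[...,2]>60),'brass')
comps((hsv[...,0]>60)&(hsv[...,0]<90)&(hsv[...,1]>90)&(hsv[...,2]>40),'green',100)
b=np.radians(BY);u=np.array([np.cos(b),np.sin(b)])
pt=lambda x,z:wproj(m,[*(M+u*x),z]).round(1).tolist()
print('pred face top',pt(0,.084),'collar top rear/front',pt(-.006,.08),pt(0,.08),'rear end axis',pt(-.106,.065),'band',pt(-.07,.075),pt(-.094,.075))
for x in np.arange(-.012,.003,.002):
    q=np.array(pt(x,.08)).astype(int);print(round(x,3),q,im[q[1],q[0]],hsv[q[1],q[0]])
for x in (-.116,-.112,-.108,-.104,-.1,-.096,-.092,-.088,-.08,-.074,-.07,-.066,-.06,-.03):
    q=np.array(pt(x,.073)).round().astype(int);print(round(x,3),q,im[q[1],q[0]-24:q[0]+25:4].mean(1).astype(int).tolist())
```

```text
[ 0.53369105 -0.21612296  0.21816123]
brass [270, 268, 27, 13, 187] [283.4 275.8]
green [254, 255, 61, 69, 3034] [283.8 291.9]
pred face top [284.7, 284.4] collar top rear/front [284.6, 277.6] [284.6, 282.5] rear end axis [284.5, 180.5] band [284.5, 218.0] [284.5, 194.5]
-0.012 [284 272] [226 219 210] [103  18 226]
-0.01 [284 274] [132 141 137] [ 43  16 141]
-0.008 [284 275] [ 44  88 106] [ 21 149 106]
-0.006 [284 277] [ 82 235 252] [ 27 172 252]
-0.004 [284 279] [ 86 231 249] [ 27 167 249]
-0.002 [284 280] [ 84 227 250] [ 26 169 250]
0.0 [284 282] [32 47 35] [54 81 47]
0.002 [284 284] [64 86 36] [ 77 148  86]
-0.116 [284 172] [167, 168, 173, 166, 166, 163, 169, 160, 169, 166, 109, 98, 95]
-0.112 [284 176] [168, 166, 174, 166, 162, 167, 171, 167, 163, 166, 101, 100, 88]
-0.108 [284 180] [155, 162, 168, 163, 138, 127, 113, 108, 160, 157, 94, 96, 86]
-0.104 [284 184] [155, 169, 170, 175, 154, 181, 176, 152, 99, 156, 102, 106, 96]
-0.1 [284 188] [159, 166, 159, 158, 152, 159, 214, 154, 102, 161, 105, 100, 101]
-0.096 [284 192] [164, 153, 158, 151, 138, 217, 216, 181, 69, 167, 109, 108, 107]
-0.092 [284 196] [161, 164, 161, 159, 81, 106, 102, 87, 50, 176, 112, 112, 109]
-0.088 [284 200] [173, 178, 167, 167, 81, 104, 103, 88, 51, 187, 118, 120, 110]
-0.08 [284 208] [195, 196, 194, 179, 81, 106, 103, 85, 49, 193, 121, 122, 121]
-0.074 [284 214] [192, 187, 185, 172, 79, 106, 104, 84, 61, 174, 104, 108, 107]
-0.07 [284 217] [173, 178, 174, 169, 179, 223, 225, 192, 113, 166, 102, 100, 100]
-0.066 [284 221] [171, 170, 173, 162, 177, 224, 226, 189, 112, 166, 99, 96, 97]
-0.06 [284 227] [178, 176, 173, 165, 176, 223, 225, 190, 110, 173, 107, 103, 106]
-0.03 [285 254] [34, 35, 33, 33, 190, 229, 220, 176, 62, 33, 31, 31, 34]
```

```bash
python3 -c "
from station import arm
print(arm.hand_in())"
```

```text
the job is handed in; nothing more can be done
None
```

I laid the horn in the V-rest and re-gripped it by the dark band. I started it into the bore at a 10° tilt, then straightened it and slid it home with the collar against the face. It is released and handed in at about 23 s; I did not re-check the clips, roll and cup afterwards, and nothing I did should have touched them.

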